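# Register a printed panel on its two pins

## Task

The plywood panel has been laid loosely on the printing base and is riding up on the noses of the two register pins, a few centimetres too far from the robot, off to one side and slightly askew. Push it with the fingertips against its edges until the round hole and the slot have dropped over their pins and the panel lies flat on the board. Do not pick the panel up, and leave the steel weight, ink pot, squeegee and spatula where they are.

Things in the scene. Friction and masses are not known exactly. Their poses are not given: they have to be found in the camera images.
- base: Fixed printing base: grey board, 400 mm (its x, away from the robot) by 500 mm (its y), 18 mm thick. Origin at the centre of its underside, on the table; z up, top face at z = 18 mm. Two steel hinge clamps (no screen in them) stand on its far edge at x 145 to 200, y +-140 to +-190 mm, rising 55 mm above the board.
- pin_left (a point): Tip of the left (+y) register pin, at base x 48, y +65, z 25 mm; hidden under the panel at first. Both pins: steel, 7 mm tall, 10 mm thick, with a hemispherical (5 mm radius) nose. Each stands on a thin brass tab 18 mm wide, let in flush, which runs outward along y past the panel's side and ends 128 mm from the pin.
- pin_right (a point): Tip of the right (-y) register pin, at base x 48, y -65, z 25 mm; same shape.
- panel: Loose brown plywood panel with a printed yellow sun and green bars: 170 mm (its x, away from the robot) by 210 mm (its y), 8 mm thick, 0.15 to 0.25 kg. Origin at the centre of its underside. At first it rests on both pin noses and its near edge, tilted 0.06 rad, far edge up to 10 mm above the board. Seated: flat, axes along the base's, origin at base x -15, y 0, z 18 mm. Friction about 0.6.
- panel_hole (a point): Centre of the mouth (upper face) of the round hole, 12 mm in diameter, at panel x 63, y +65, z 8 mm. It belongs over the left pin.
- panel_slot (a point): Centre of the mouth (upper face) of the round-ended slot, 12 mm along panel x by 20 mm along panel y, at panel x 63, y -65, z 8 mm. It belongs over the right pin.
- weight: Bystander: round dark steel paper weight with a knob on top, standing on a near corner of the base, 68 mm in diameter, 50 mm high, knob 24 mm across; origin at the centre of its underside.
- ink_pot: Bystander: closed grey ink pot with white lid standing on the other near corner of the base, 70 mm in diameter over the lid, 58 mm high; origin at the centre of its underside.
- squeegee: Bystander: wooden squeegee with a rubber blade lying on the table to the left (+y) of the base, 260 mm (its x) by 117 mm, 24 mm high; origin under its wooden handle.
- spatula: Bystander: ink spatula with black handle, 240 mm long (its x), lying on the table to the right (-y) of the base; origin under its middle.

How it is judged:
At the end, for the whole second after the job is handed in: The round hole sits over the left pin (centres within 3 mm) and the slot over the right pin (within 7 mm), the panel is down flat on the board (within 1.8 mm and 0.02 rad) and at rest, and the four bystanders are within 20 mm of where they were (horizontal distance between panel_hole and pin_left below 0.003 m and horizontal distance between panel_slot and pin_right below 0.007 m and z of each of panel_hole, panel_slot in the frame of base below 0.0278 m and z of panel in the frame of base below 0.0198 m and angle between panel's own z axis and vertical below 0.02 rad and linear speed of panel below 0.01 m/s and distance of each of weight, ink_pot, squeegee, spatula from where it was at the start of the episode below 0.02 m); the robot touches nothing.
It fails at once if the panel is lifted (more than 14 mm off the board) (z of panel in the frame of base above 0.032 m).
It fails at once if the panel is tipped up by more than 0.15 rad (angle between panel's own z axis and vertical above 0.15 rad).
It fails at once if the steel weight, ink pot, squeegee or spatula is moved by more than 20 mm (distance of any of weight, ink_pot, squeegee, spatula from where it was at the start of the episode above 0.02 m).
It also fails if it takes over 58 s, if anything falls off the work surface, if the arm or the gripper's body presses on something with over 40 N, if the wrist force passes 120 N, or if a joint passes its speed limit or range.

## Robot

A 7-joint arm with a two-finger parallel gripper is mounted at the origin on the work surface. World frame = base frame: x ahead of the robot, y to its left, z up, the work surface at z = 0. Lengths are in m, angles in rad, forces in N, time in s.
With the tool pointing down it reaches from about 0.4 to 0.875 m from the base axis. Payload 6.5 kg.
Tool frame: the origin (TCP) lies on the centre line of the jaws, within the pads' length; the fingertips stand arm.finger_overhang ahead of it and the grasp point (between the pads) lies 8 mm behind it (arm.finger_overhang is the distance from the TCP to the fingertips, in m); x points along the fingers, z is the direction in which the jaws open and shut, and the axes are right-handed (so a half turn about x gives the same grasp; the last joint's range is limited). The gripper opens to 88 mm and grips with 3 to 60 N. Pads are 18 mm wide; open, the fingers measure 123 mm over their backs; the gripper's body (75 mm by 187 mm) begins 45 mm behind the grasp point.
Start: joints at [1.135, 0.536, -0.004, 1.538, 0.003, 1.067, -0.071], TCP at [0.235, -0.606, 0.25] pointing down, gripper open.
Joint ranges: [-2.7, 2.7], [-0.37, 2.16], [-1.27, 1.26], [0.24, 2.4], [-1.31, 4.45], [0.19, 1.91], [-2.76, 2.76]. Speed limits (rad/s): [2.39, 2.39, 3.14, 3.14, 3.14, 3.14, 3.14].

## Interface

Orientations are given as a unit quaternion [w, x, y, z].
In Python, from station import arm, cams, workorder gives the robot as it stands.
- The arm moves only by the tool step_arm, never from a script. Its argument "increments" is a list of rows, each an object of numbers: "tx", "ty", "tz": the shift along the tool's x, y, z in m; "ax", "ay", "az": the turn, a rotation vector about the tool's x, y, z in degrees; "fingers": the closure, from 0 (fully open) to 1 (shut). In form: [{"tx": .., "ty": .., "tz": .., "ax": .., "ay": .., "az": .., "fingers": ..}, ...]. A call has 1 to 20 rows; each row is the pose to reach, as a shift and turn from the pose measured when the call began, along the tool's axes at that moment; what a row does not reach only later rows make up. A row lasts 1/12 s, in which the tool goes at most 41.7 mm and 7.16 degrees, less where a joint would pass 70% of its speed; a pose out of reach is approached as far as the arm can. A call with a gripper value outside its range is refused whole. The fingers move at their own pace and stop on an object; "force" is the grip in N (left out, the last holds). Time passes only in rows, so rows that repeat a pose let the fingers close. It gives the time, the measured TCP pose, the force and the opening at its end, in the units of the state.
- arm.read_state(): the state, without advancing time (a new reading comes with each control period).
- cams.get_image(name): name is "side" or "top"; returns a dict with "color" (480x640x3 uint8, blue, green, red), "mtx" (3x3 intrinsics, pixels), "cam_to_world" (4x4, takes a point from camera to world coordinates). Camera axes: x right, y up, looking along -z (the intrinsics and any distortion apply to the point x, -y, -z); pixel columns grow to the right and rows downward; lengths in m; the calibration is good to about 2 mm. A picture is of the moment at which its call begins. There is no depth.
- workorder.job_done(): hands the job in, once; it reports no verdict.
The state is a dict: "time": time; "q": joint angles; "qd": joint speeds; "tau": joint torques, N m; "eef_pos": TCP position; "orientation": TCP orientation; "ft_force": force on the tool from outside, world axes, zero at the start; "torque": the same for the moment, N m; "grip_width": finger opening in m.
Only numpy, scipy, OpenCV 4.12 (cv2) and the standard library are available. Lean on these libraries where they do the work, as an engineer would, in place of code of your own. Each camera call takes 0.05 s, during which the arm holds its last target. There are 200 camera calls.

## Working session

There is one attempt and no reset: what is moved stays moved. The work goes in short steps, Python scripts to look and compute and a tool call to move; the robot and the scene stay as the last step left them, time stands still between calls to the robot, and variables do not carry over. Pictures are saved under pics/ and viewed, about 8 in all and at most 12, crops included, and the job is handed in when it is done.

Besides the shell and the picture viewer there is one more tool, called after "Emit:" by a JSON object that holds its "fn" and its "kwargs", one argument or row to a line. step_arm: Moves the arm, as the interface text tells. Its arguments: {"type":"object","properties":{"increments":{"type":"array"},"force":{"type":"number"}},"required":["increments"]}

```bash
mkdir -p pics; ls
python3 - <<'E'
from station import arm,cams,workorder
import cv2,numpy as np
np.set_printoptions(precision=4,suppress=True)
print(arm.read_state(), arm.finger_overhang)
for n in("top","side"):
    d=cams.get_image(n);cv2.imwrite(f"pics/{n}0.png",d["color"]);print(n,d["mtx"],d["cam_to_world"],[k for k in d])
E
```

```text
pics
{'time': 0.0, 'q': array([ 1.1348,  0.5372, -0.0044,  1.5389,  0.0026,  1.0673, -0.0712]), 'qd': array([-0.0017,  0.0001, -0.0009, -0.0009,  0.0001, -0.0005, -0.    ]), 'tau': array([ -0.0004, -57.1006,   0.9906, -25.1614,  -0.0563,   0.0179,
         0.0001]), 'eef_pos': array([ 0.2347, -0.6055,  0.2488]), 'orientation': array([ 0.5829,  0.3998,  0.5839, -0.3992]), 'ft_force': array([-0.8593,  1.2357,  0.9096]), 'torque': array([-0.0313,  0.0234,  0.0326]), 'grip_width': 0.08804665971438415} 0.011
top [[563.7382   0.     307.652 ]
 [  0.     563.7382 235.6729]
 [  0.       0.       1.    ]] [[-0.01    0.9849 -0.1727  0.3386]
 [-0.9998 -0.007   0.018   0.0428]
 [ 0.0165  0.1729  0.9848  1.3439]
 [ 0.      0.      0.      1.    ]] ['color', 'mtx', 'cam_to_world']
side [[455.3017   0.     323.5397]
 [  0.     455.3017 233.2551]
 [  0.       0.       1.    ]] [[-0.8266  0.3953 -0.4007  0.126 ]
 [-0.5626 -0.6013  0.5673  0.6517]
 [-0.0167  0.6944  0.7194  0.8486]
 [ 0.      0.      0.      1.    ]] ['color', 'mtx', 'cam_to_world']
```

View pics/top0.png

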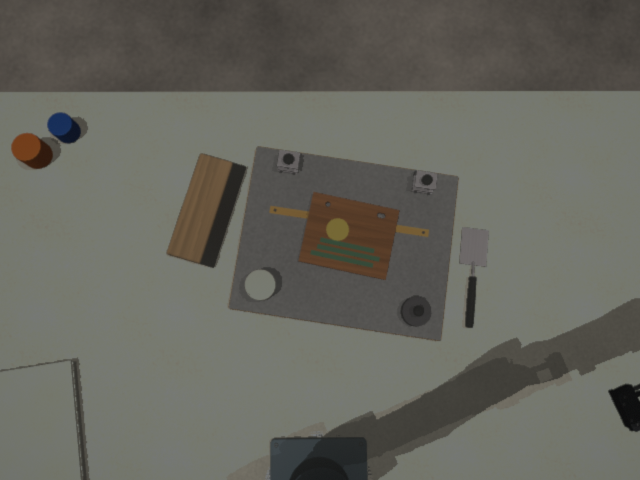

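View pics/side0.png

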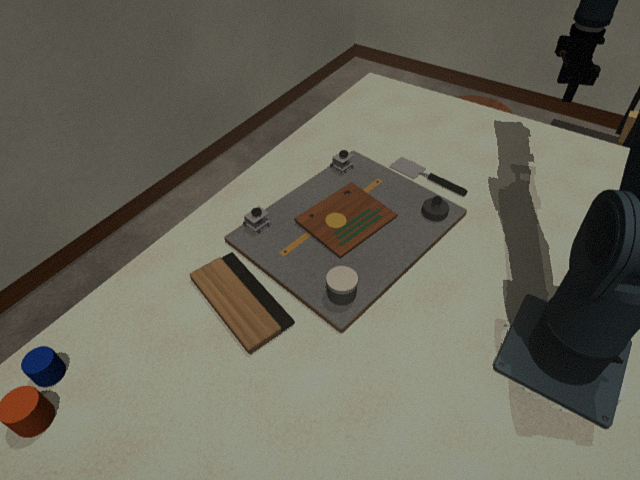

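The top view shows the base (corners near (257,147), (458,177), (441,339), (230,309)). The panel is at (300–398, 193–278), and both brass tabs are visible. Next I'll enlarge crops of both views.

Run:
```python
import cv2
a=cv2.imread("pics/top0.png");b=cv2.imread("pics/side0.png")
f=lambda i,x,y,w,h,s:cv2.convertScaleAbs(cv2.resize(i[y:y+h,x:x+w],None,fx=s,fy=s,interpolation=cv2.INTER_CUBIC),alpha=1.6)
cv2.imwrite("pics/topc.png",f(a,225,143,250,200,3))
cv2.imwrite("pics/topd.png",f(a,262,183,175,105,4.5))
cv2.imwrite("pics/sidec.png",f(b,220,145,250,190,3))
```

```text
(no output)
```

View pics/topd.png

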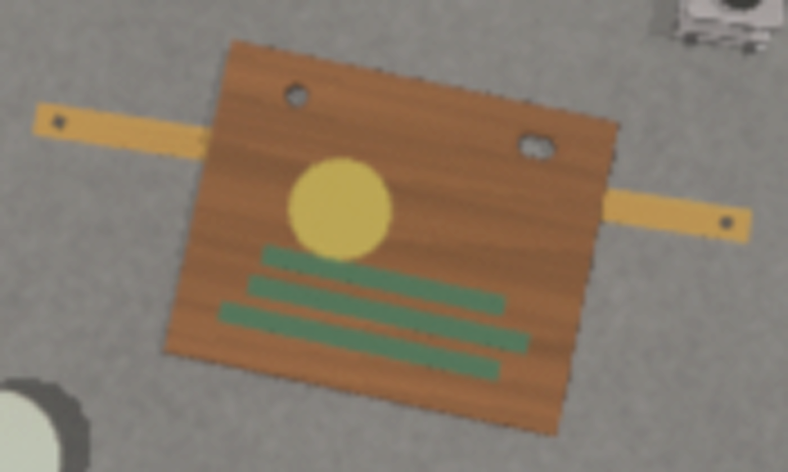

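View pics/topc.png

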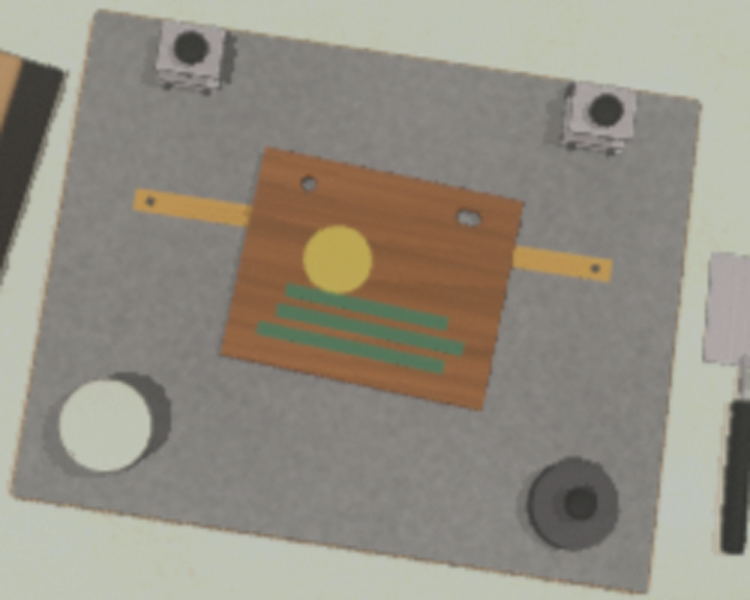

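```bash
cat > h.py <<'E'
import numpy as np,cv2
from scipy.optimize import least_squares
from scipy.spatial.transform import Rotation as R
np.set_printoptions(precision=4,suppress=True)
K=np.array([[563.7382,0,307.652],[0,563.7382,235.6729],[0,0,1]])
C=np.array([[-0.01,0.9849,-0.1727,0.3386],[-0.9998,-0.007,0.018,0.0428],[0.0165,0.1729,0.9848,1.3439]])
def proj(P):
    p=(P-C[:,3])@C[:,:3]; p=p*[1,-1,-1]; p=p@K.T; return p[:,:2]/p[:,2:]
def uncrop(uv,x,y,s): return (np.array(uv,float)+.5)/s-.5+[x,y]
def fit(obj,uv,z=0,pitch=0,zpiv=None):
    obj=np.array(obj,float)/1000
    def world(p):
        Rm=R.from_euler('z',p[2])*R.from_euler('y',-pitch)
        # near bottom edge stays at height z
        off=Rm.apply([-.085,0,0])[2] if pitch else 0
        return Rm.apply(obj)+[p[0],p[1],z-off]
    r=least_squares(lambda p:(proj(world(p))-uv).ravel(),[.63,0,0],x_scale=.01)
    print("resid px",r.fun.reshape(-1,2).round(1).tolist()); return r.x
def base_fit(tabs,corners):
    return fit([[57,193,18],[39,193,18],[57,-193,18],[39,-193,18],[200,250,18],[200,-250,18]],np.vstack([tabs,corners]))
PANEL=[[85,105,8],[85,-105,8],[-85,-105,8],[-85,105,8],[63,65,8],[63,-65,8]]
def inbase(b,p):
    c,s=np.cos(b[2]),np.sin(b[2]);d=np.array(p[:2])-b[:2]
    return np.array([c*d[0]+s*d[1],-s*d[0]+c*d[1],0])*1000
def toworld(b,xy):
    c,s=np.cos(b[2]),np.sin(b[2]);x,y=np.array(xy)/1000
    return np.array([b[0]+c*x-s*y,b[1]+s*x+c*y])
E
python3 - <<'E'
from h import *
b=base_fit(uncrop([[37,103],[34,136],[753,210],[748,243]],262,183,4.5),uncrop([[96,10],[700,101]],225,143,3))
uv=uncrop([[232,40],[620,122],[556,435],[163,352],[296,95],[537,145]],262,183,4.5)
p=fit(PANEL,uv,.018,.06)
print("base",b,"panel",p,"in base mm",inbase(b,p),"yaw deg",np.degrees(p[2]-b[2]), "target -15 0")
print("near corners world",proj(np.array([[*toworld(b,(-200,250)),.018],[*toworld(b,(-200,-250)),.018]])), uncrop([[12,496],[648,592]],225,143,3))
print("obst world/base: pot,weight")
for uv,h in(((105,425),.018+.058),((574,505),.018+.05)):
    t=uncrop([uv],225,143,3)
    r=least_squares(lambda q:(proj(np.array([[*q,h]]))-t).ravel(),[.5,0]).x; print(r,inbase(b,r))
E
```

```text
resid px [[0.2, 0.1], [-0.4, -0.0], [-0.1, 0.2], [0.2, 0.1], [-0.3, -0.1], [0.4, -0.3]]
resid px [[-0.2, -0.2], [-0.2, -0.1], [0.2, 0.3], [0.1, -0.1], [0.1, -0.1], [0.0, 0.2]]
base [ 0.5586 -0.073  -0.159 ] panel [ 0.5702 -0.0789 -0.2209] in base mm [12.3889 -3.9275  0.    ] yaw deg -3.5424013478240037 target -15 0
near corners world [[228.1851 308.2949]
 [440.8471 340.6621]] [[228.6667 308.    ]
 [440.6667 340.    ]]
obst world/base: pot,weight
[0.4508 0.1286] [-138.3654  181.981     0.    ]
[ 0.3884 -0.2229] [-144.3101 -174.9104    0.    ]
```

```bash
cat >> h.py <<'E'
B=np.array([.5586,-.0730,-.1590])
def plan(xy,ztip,deg):
    """xy base mm, ztip fingertip height m, deg = tool z direction in base frame; prints shift/turn in tool axes"""
    from station import arm
    s=arm.read_state(); q=s["orientation"]; R0=R.from_quat(q[[1,2,3,0]])
    best=None
    for k in (0,180):
        a=B[2]+np.radians(deg+k); x=np.array([0,0,-1.]);z=np.array([np.cos(a),np.sin(a),0]);y=np.cross(z,x)
        rv=(R0.inv()*R.from_matrix(np.c_[x,y,z])).as_rotvec(degrees=True)
        print("t",(R0.inv().apply(np.r_[toworld(B,xy),ztip+.011]-s["eef_pos"])*1000).round(1),"rot",rv.round(2),"k",k)
    print("tool z dir in base deg",np.degrees(np.arctan2(*R0.as_matrix()[[1,0],2])-B[2]).round(2),"tip in base",inbase(B,s["eef_pos"])[:2],"ztip",s["eef_pos"][2]-.011,"q7",s["q"][6],"F",s["ft_force"],"t",s["time"])
E
python3 -c "
from h import *
plan((10,-135),.12,0)"
```

```text
t [ 118.3  435.  -257.7] rot [-59.7   -0.08  -0.04] k 0
t [ 118.3  435.  -257.7] rot [120.3   -0.04   0.1 ] k 180
tool z dir in base deg -59.7 tip in base [-235.4747 -577.1502] ztip 0.23793962769805202 q7 -0.07121227733962 F [-0.0056  0.155  -0.4701] t 0.1
```

Emit:
{"fn": "step_arm", "kwargs": {
  "increments": [
    {"tx": 0.0,"ty": 0.03,"tz": -0.018,"ax": -5},
    {"tx": 0.0,"ty": 0.06,"tz": -0.036,"ax": -10},
    {"tx": 0.01,"ty": 0.09,"tz": -0.054,"ax": -15},
    {"tx": 0.02,"ty": 0.12,"tz": -0.071,"ax": -20},
    {"tx": 0.03,"ty": 0.15,"tz": -0.089,"ax": -25},
    {"tx": 0.04,"ty": 0.18,"tz": -0.107,"ax": -30},
    {"tx": 0.05,"ty": 0.21,"tz": -0.125,"ax": -35},
    {"tx": 0.06,"ty": 0.24,"tz": -0.142,"ax": -40},
    {"tx": 0.07,"ty": 0.27,"tz": -0.16,"ax": -45},
    {"tx": 0.08,"ty": 0.3,"tz": -0.178,"ax": -50},
    {"tx": 0.09,"ty": 0.33,"tz": -0.196,"ax": -55},
    {"tx": 0.1,"ty": 0.36,"tz": -0.214,"ax": -59.7},
    {"tx": 0.11,"ty": 0.39,"tz": -0.231,"ax": -59.7},
    {"tx": 0.118,"ty": 0.42,"tz": -0.249,"ax": -59.7},
    {"tx": 0.118,"ty": 0.435,"tz": -0.258,"ax": -59.7},
    {"tx": 0.118,"ty": 0.435,"tz": -0.258,"ax": -59.7},
    {"tx": 0.118,"ty": 0.435,"tz": -0.258,"ax": -59.7}
  ]
}}

```text
schema error: expected keys tx, ty, tz, ax, ay, az, fingers
```

```bash
python3 -c "
from h import *
plan((10,-135),.022,0)
plan((10,-112),.022,0)"
```

```text
t [ 216.3  435.1 -257.6] rot [-59.7   -0.08  -0.04] k 0
t [ 216.3  435.1 -257.6] rot [120.3   -0.04   0.1 ] k 180
tool z dir in base deg -59.7 tip in base [-235.4747 -577.1502] ztip 0.23793962769805202 q7 -0.07121227733962 F [-0.0056  0.155  -0.4701] t 0.1
t [ 216.3  446.7 -277.4] rot [-59.7   -0.08  -0.04] k 0
t [ 216.3  446.7 -277.4] rot [120.3   -0.04   0.1 ] k 180
tool z dir in base deg -59.7 tip in base [-235.4747 -577.1502] ztip 0.23793962769805202 q7 -0.07121227733962 F [-0.0056  0.155  -0.4701] t 0.1
```

All seven keys are required in every row.

Emit:
{"fn": "step_arm", "kwargs": {
  "increments": [
    {"tx": 0,"ty": 0.04,"tz": -0.024,"ax": -6,"ay": 0,"az": 0,"fingers": 0},
    {"tx": 0,"ty": 0.075,"tz": -0.044,"ax": -12,"ay": 0,"az": 0,"fingers": 0},
    {"tx": 0.01,"ty": 0.11,"tz": -0.065,"ax": -18,"ay": 0,"az": 0,"fingers": 0},
    {"tx": 0.02,"ty": 0.145,"tz": -0.086,"ax": -24,"ay": 0,"az": 0,"fingers": 0},
    {"tx": 0.03,"ty": 0.18,"tz": -0.107,"ax": -30,"ay": 0,"az": 0,"fingers": 0},
    {"tx": 0.04,"ty": 0.215,"tz": -0.127,"ax": -36,"ay": 0,"az": 0,"fingers": 0},
    {"tx": 0.05,"ty": 0.25,"tz": -0.148,"ax": -42,"ay": 0,"az": 0,"fingers": 0},
    {"tx": 0.06,"ty": 0.285,"tz": -0.169,"ax": -48,"ay": 0,"az": 0,"fingers": 0},
    {"tx": 0.07,"ty": 0.32,"tz": -0.19,"ax": -54,"ay": 0,"az": 0,"fingers": 0},
    {"tx": 0.08,"ty": 0.355,"tz": -0.21,"ax": -59.7,"ay": 0,"az": 0,"fingers": 0},
    {"tx": 0.095,"ty": 0.39,"tz": -0.231,"ax": -59.7,"ay": 0,"az": 0,"fingers": 0},
    {"tx": 0.11,"ty": 0.42,"tz": -0.249,"ax": -59.7,"ay": 0,"az": 0,"fingers": 0},
    {"tx": 0.118,"ty": 0.435,"tz": -0.258,"ax": -59.7,"ay": 0,"az": 0,"fingers": 0},
    {"tx": 0.118,"ty": 0.435,"tz": -0.258,"ax": -59.7,"ay": 0,"az": 0,"fingers": 0},
    {"tx": 0.118,"ty": 0.435,"tz": -0.258,"ax": -59.7,"ay": 0,"az": 0,"fingers": 0},
    {"tx": 0.118,"ty": 0.435,"tz": -0.258,"ax": -59.7,"ay": 0,"az": 0,"fingers": 0}
  ]
}}

```text
time: 1.43
eef_pos: [0.5462, -0.209, 0.1312]
orientation: [0.704, 0.057, 0.705, -0.056]
ft_force: [-0.2, -1.3, 0.3]
grip_width: 0.0877
```

```bash
python3 -c "
from h import *
plan((10,-135),.022,0)
plan((10,-112),.022,0)"
```

```text
t [98.2  1.2  0.9] rot [-0.07 -0.1  -0.01] k 0
t [98.2  1.2  0.9] rot [179.93  -0.02   0.15] k 180
tool z dir in base deg -0.07 tip in base [   9.2821 -136.2161] ztip 0.12020265528185582 q7 -0.07471585451652588 F [-0.2151 -1.2632  0.3336] t 1.4333
t [98.2 24.2  0.9] rot [-0.07 -0.1  -0.01] k 0
t [98.2 24.2  0.9] rot [179.93  -0.02   0.15] k 180
tool z dir in base deg -0.07 tip in base [   9.2821 -136.2161] ztip 0.12020265528185582 q7 -0.07471585451652588 F [-0.2151 -1.2632  0.3336] t 1.4333
```

Emit:
{"fn": "step_arm", "kwargs": {
  "increments": [
    {"tx": 0.03,"ty": 0.001,"tz": 0.001,"ax": 0,"ay": 0,"az": 0,"fingers": 0},
    {"tx": 0.06,"ty": 0.001,"tz": 0.001,"ax": 0,"ay": 0,"az": 0,"fingers": 0},
    {"tx": 0.085,"ty": 0.001,"tz": 0.001,"ax": 0,"ay": 0,"az": 0,"fingers": 0},
    {"tx": 0.095,"ty": 0.001,"tz": 0.001,"ax": 0,"ay": 0,"az": 0,"fingers": 0},
    {"tx": 0.097,"ty": 0.001,"tz": 0.001,"ax": 0,"ay": 0,"az": 0,"fingers": 0},
    {"tx": 0.097,"ty": 0.004,"tz": 0.001,"ax": 0,"ay": 0,"az": 0,"fingers": 0},
    {"tx": 0.097,"ty": 0.008,"tz": 0.001,"ax": 0,"ay": 0,"az": 0,"fingers": 0},
    {"tx": 0.097,"ty": 0.01,"tz": 0.001,"ax": 0,"ay": 0,"az": 0,"fingers": 0},
    {"tx": 0.097,"ty": 0.012,"tz": 0.001,"ax": 0,"ay": 0,"az": 0,"fingers": 0},
    {"tx": 0.097,"ty": 0.014,"tz": 0.001,"ax": 0,"ay": 0,"az": 0,"fingers": 0},
    {"tx": 0.097,"ty": 0.016,"tz": 0.001,"ax": 0,"ay": 0,"az": 0,"fingers": 0},
    {"tx": 0.097,"ty": 0.017,"tz": 0.001,"ax": 0,"ay": 0,"az": 0,"fingers": 0},
    {"tx": 0.097,"ty": 0.018,"tz": 0.001,"ax": 0,"ay": 0,"az": 0,"fingers": 0},
    {"tx": 0.097,"ty": 0.019,"tz": 0.001,"ax": 0,"ay": 0,"az": 0,"fingers": 0},
    {"tx": 0.097,"ty": 0.02,"tz": 0.001,"ax": 0,"ay": 0,"az": 0,"fingers": 0},
    {"tx": 0.097,"ty": 0.02,"tz": 0.001,"ax": 0,"ay": 0,"az": 0,"fingers": 0}
  ]
}}

```text
time: 2.77
eef_pos: [0.5503, -0.1891, 0.0342]
orientation: [0.704, 0.057, 0.705, -0.056]
ft_force: [0.4, -1.5, 0.4]
grip_width: 0.0882
```

```bash
cat >> h.py <<'E'
def snap(name):
    from station import cams
    a=cams.get_image("top")["color"]
    cv2.imwrite(f"pics/{name}.png",cv2.convertScaleAbs(cv2.resize(a[183:288,262:437],None,fx=4.5,fy=4.5,interpolation=cv2.INTER_CUBIC),alpha=1.6))
E
python3 -c "
from h import *
plan((10,-112),.022,0)
snap('t1')"
```

```text
t [ 1.2  4.  -0.2] rot [-0.06 -0.09 -0.02] k 0
t [ 1.2  4.  -0.2] rot [179.94  -0.03   0.15] k 180
tool z dir in base deg -0.06 tip in base [  10.1863 -115.9946] ztip 0.023228926998632184 q7 -0.1587356669550617 F [ 0.3522 -1.4928  0.4002] t 2.7667
```

View pics/t1.png

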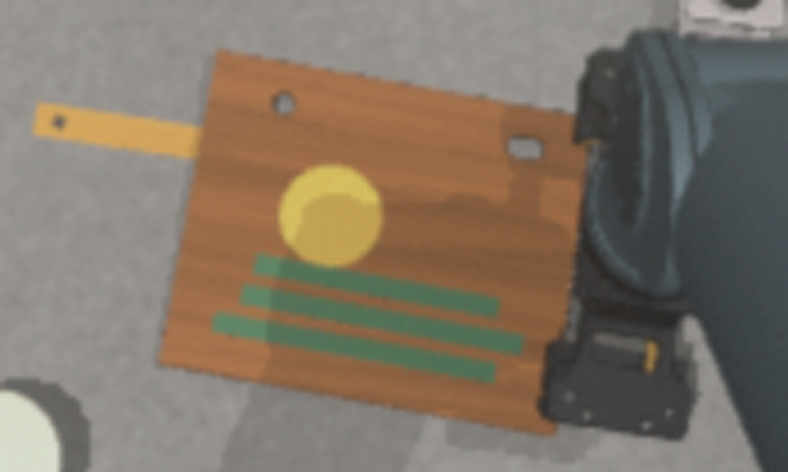

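The panel has moved and turned towards square: hole (284,103), slot (525,148), corners FL (217,50), NL (160,366), NR (553,436). Fitting.

```bash
cat >> h.py <<'E'
def pan(uv,idx,pitch=.06):
    p=fit([PANEL[i] for i in idx],uncrop(uv,262,183,4.5),.018,pitch); q=inbase(B,p); yaw=p[2]-B[2]
    c,s=np.cos(yaw),np.sin(yaw)
    print("panel in base",q[:2],"yaw",np.degrees(yaw))
    for n,y,t in(("hole",65,65),("slot",-65,-65)): print(n,"minus pin",(q[:2]+[c*63-s*y,s*63+c*y]-[48,t]).round(2))
E
python3 -c "
from h import *
pan([[217,50],[553,436],[160,366],[284,103],[525,148]],[0,2,3,4,5])"
```

```text
resid px [[-0.1, -0.0], [0.4, 0.2], [-0.3, -0.2], [-0.1, 0.1], [0.1, -0.2]]
panel in base [8.556  0.0038] yaw -1.7142115763815668
hole minus pin [25.47 -1.91]
slot minus pin [21.58 -1.85]
```

Emit:
{"fn": "step_arm", "kwargs": {
  "increments": [
    {"tx": 0,"ty": -0.01,"tz": 0,"ax": 0,"ay": 0,"az": 0,"fingers": 0},
    {"tx": -0.01,"ty": -0.02,"tz": 0,"ax": 0,"ay": 0,"az": 0,"fingers": 0},
    {"tx": -0.05,"ty": -0.02,"tz": 0,"ax": 0,"ay": 0,"az": 0,"fingers": 0},
    {"tx": -0.08,"ty": -0.02,"tz": 0,"ax": 0,"ay": 0,"az": 0,"fingers": 0},
    {"tx": -0.08,"ty": -0.02,"tz": 0,"ax": 0,"ay": 0,"az": 0,"fingers": 0}
  ]
}}

```text
time: 3.23
eef_pos: [0.5503, -0.2113, 0.1202]
orientation: [0.707, 0.056, 0.702, -0.058]
ft_force: [2.0, -0.6, 0.1]
grip_width: 0.0885
```

```bash
python3 -c "
from h import *
plan((124,0),.103,90)"
```

```text
t [  6.8 138.1 109.9] rot [-90.14   0.25   0.36] k 0
t [  6.8 138.1 109.9] rot [89.86  0.36 -0.25] k 180
tool z dir in base deg -0.14 tip in base [  13.6935 -137.8478] ztip 0.10917047597914187 q7 -0.08302242813333066 F [ 2.0418 -0.6269  0.1419] t 3.2333
```

Emit:
{"fn": "step_arm", "kwargs": {
  "increments": [
    {"tx": 0.005,"ty": 0.01,"tz": 0.008,"ax": -7,"ay": 0,"az": 0,"fingers": 0},
    {"tx": 0.005,"ty": 0.02,"tz": 0.016,"ax": -14,"ay": 0,"az": 0,"fingers": 0},
    {"tx": 0.005,"ty": 0.03,"tz": 0.024,"ax": -21,"ay": 0,"az": 0,"fingers": 0},
    {"tx": 0.005,"ty": 0.04,"tz": 0.032,"ax": -28,"ay": 0,"az": 0,"fingers": 0},
    {"tx": 0.005,"ty": 0.05,"tz": 0.04,"ax": -35,"ay": 0,"az": 0,"fingers": 0},
    {"tx": 0.005,"ty": 0.06,"tz": 0.048,"ax": -42,"ay": 0,"az": 0,"fingers": 0},
    {"tx": 0.005,"ty": 0.075,"tz": 0.06,"ax": -49,"ay": 0,"az": 0,"fingers": 0},
    {"tx": 0.005,"ty": 0.09,"tz": 0.072,"ax": -56,"ay": 0,"az": 0,"fingers": 0},
    {"tx": 0.005,"ty": 0.105,"tz": 0.084,"ax": -63,"ay": 0,"az": 0,"fingers": 0},
    {"tx": 0.006,"ty": 0.12,"tz": 0.096,"ax": -70,"ay": 0,"az": 0,"fingers": 0},
    {"tx": 0.006,"ty": 0.13,"tz": 0.104,"ax": -77,"ay": 0,"az": 0,"fingers": 0},
    {"tx": 0.006,"ty": 0.138,"tz": 0.11,"ax": -84,"ay": 0,"az": 0,"fingers": 0},
    {"tx": 0.006,"ty": 0.138,"tz": 0.11,"ax": -90,"ay": 0,"az": 0,"fingers": 0},
    {"tx": 0.006,"ty": 0.138,"tz": 0.11,"ax": -90.1,"ay": 0.2,"az": 0.3,"fingers": 0},
    {"tx": 0.006,"ty": 0.138,"tz": 0.11,"ax": -90.1,"ay": 0.2,"az": 0.3,"fingers": 0},
    {"tx": 0.006,"ty": 0.138,"tz": 0.11,"ax": -90.1,"ay": 0.2,"az": 0.3,"fingers": 0}
  ]
}}

```text
time: 4.57
eef_pos: [0.6807, -0.0941, 0.1147]
orientation: [0.539, -0.458, 0.539, 0.457]
ft_force: [-0.3, -1.8, -0.1]
grip_width: 0.088
```

```bash
python3 -c "
from h import *
plan((124,0),.023,90);plan((82,0),.023,90)"
```

```text
t [80.7 -0.   1.6] rot [-0.29 -0.04  0.04] k 0
t [80.7 -0.   1.6] rot [179.71   0.07   0.06] k 180
tool z dir in base deg 89.71 tip in base [123.9026  -1.4936] ztip 0.10366619268117713 q7 1.0785410786217204 F [-0.3151 -1.7502 -0.123 ] t 4.5667
t [80.6 42.   1.3] rot [-0.29 -0.04  0.04] k 0
t [80.6 42.   1.3] rot [179.71   0.07   0.06] k 180
tool z dir in base deg 89.71 tip in base [123.9026  -1.4936] ztip 0.10366619268117713 q7 1.0785410786217204 F [-0.3151 -1.7502 -0.123 ] t 4.5667
```

Emit:
{"fn": "step_arm", "kwargs": {
  "increments": [
    {"tx": 0.03,"ty": 0,"tz": 0.001,"ax": -0.3,"ay": 0,"az": 0,"fingers": 0},
    {"tx": 0.06,"ty": 0,"tz": 0.001,"ax": -0.3,"ay": 0,"az": 0,"fingers": 0},
    {"tx": 0.075,"ty": 0,"tz": 0.001,"ax": -0.3,"ay": 0,"az": 0,"fingers": 0},
    {"tx": 0.081,"ty": 0,"tz": 0.001,"ax": -0.3,"ay": 0,"az": 0,"fingers": 0},
    {"tx": 0.081,"ty": 0.003,"tz": 0.001,"ax": -0.3,"ay": 0,"az": 0,"fingers": 0},
    {"tx": 0.081,"ty": 0.008,"tz": 0.001,"ax": -0.3,"ay": 0,"az": 0,"fingers": 0},
    {"tx": 0.081,"ty": 0.012,"tz": 0.001,"ax": -0.3,"ay": 0,"az": 0,"fingers": 0},
    {"tx": 0.081,"ty": 0.015,"tz": 0.001,"ax": -0.3,"ay": 0,"az": 0,"fingers": 0},
    {"tx": 0.081,"ty": 0.018,"tz": 0.001,"ax": -0.3,"ay": 0,"az": 0,"fingers": 0},
    {"tx": 0.081,"ty": 0.021,"tz": 0.001,"ax": -0.3,"ay": 0,"az": 0,"fingers": 0},
    {"tx": 0.081,"ty": 0.024,"tz": 0.001,"ax": -0.3,"ay": 0,"az": 0,"fingers": 0},
    {"tx": 0.081,"ty": 0.027,"tz": 0.001,"ax": -0.3,"ay": 0,"az": 0,"fingers": 0},
    {"tx": 0.081,"ty": 0.03,"tz": 0.001,"ax": -0.3,"ay": 0,"az": 0,"fingers": 0},
    {"tx": 0.081,"ty": 0.033,"tz": 0.001,"ax": -0.3,"ay": 0,"az": 0,"fingers": 0},
    {"tx": 0.081,"ty": 0.035,"tz": 0.001,"ax": -0.3,"ay": 0,"az": 0,"fingers": 0},
    {"tx": 0.081,"ty": 0.035,"tz": 0.001,"ax": -0.3,"ay": 0,"az": 0,"fingers": 0}
  ]
}}

```text
time: 5.9
eef_pos: [0.6456, -0.0874, 0.0334]
orientation: [0.538, -0.459, 0.538, 0.459]
ft_force: [1.2, -0.5, 0.3]
grip_width: 0.0882
```

```bash
python3 -c "
from h import *
plan((80,0),.022,90)
snap('t2')"
```

```text
t [0.4 8.1 0.5] rot [ 0.02 -0.06 -0.03] k 0
t [0.4 8.1 0.5] rot [-179.98    0.04   -0.09] k 180
tool z dir in base deg 90.02 tip in base [88.14   -0.4775] ztip 0.022398050188793626 q7 1.002872563780717 F [ 1.168  -0.461   0.2979] t 5.9
```

View pics/t2.png

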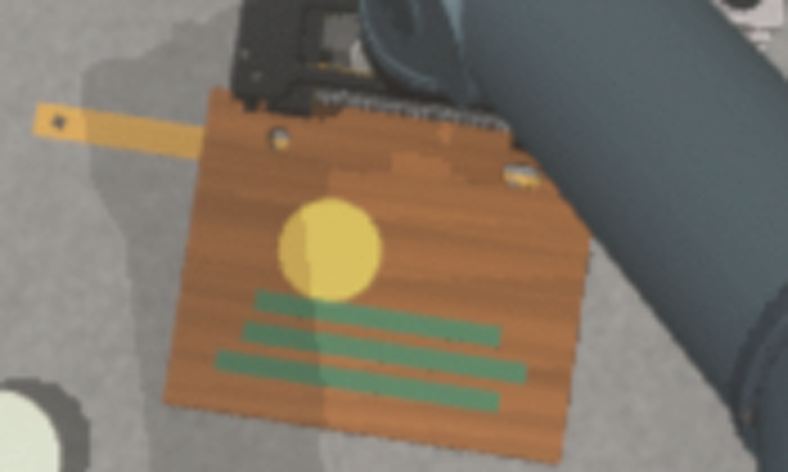

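Brass now shows through the near rims of the hole (280,137) and slot (522,175). Other points: FL (210,88), NL (164,404), NR (562,463).

```bash
python3 -c "
from h import *
pan([[210,88],[562,463],[164,404],[280,137],[522,175]],[0,2,3,4,5],.05)"
```

```text
resid px [[0.1, -0.3], [0.0, 0.1], [-0.2, 0.1], [-0.2, 0.3], [0.2, -0.2]]
panel in base [-7.9836 -2.6466] yaw 0.23285917361613293
hole minus pin [ 6.75 -2.39]
slot minus pin [ 7.28 -2.39]
```

Emit:
{"fn": "step_arm", "kwargs": {
  "increments": [
    {"tx": 0,"ty": -0.01,"tz": 0,"ax": 0,"ay": 0,"az": 0,"fingers": 0},
    {"tx": -0.01,"ty": -0.02,"tz": 0,"ax": 0,"ay": 0,"az": 0,"fingers": 0},
    {"tx": -0.05,"ty": -0.02,"tz": 0,"ax": 0,"ay": 0,"az": 0,"fingers": 0},
    {"tx": -0.08,"ty": -0.02,"tz": 0,"ax": 0,"ay": 0,"az": 0,"fingers": 0},
    {"tx": -0.08,"ty": -0.02,"tz": 0,"ax": 0,"ay": 0,"az": 0,"fingers": 0}
  ]
}}

```text
time: 6.37
eef_pos: [0.6689, -0.09, 0.1193]
orientation: [0.54, -0.461, 0.536, 0.457]
ft_force: [2.0, 0.1, 0.8]
grip_width: 0.0883
```

```bash
python3 -c "
from h import *
plan((0,-135),.103,0)"
```

```text
t [   4.4  111.7 -135.6] rot [90.01  0.35  0.33] k 0
t [   4.4  111.7 -135.6] rot [-89.99  -0.33   0.35] k 180
tool z dir in base deg 90.01 tip in base [111.6438   0.6616] ztip 0.10830573596758455 q7 1.0694169618724891 F [1.9512 0.1179 0.7613] t 6.3667
```

Emit:
{"fn": "step_arm", "kwargs": {
  "increments": [
    {"tx": 0.004,"ty": 0.01,"tz": -0.012,"ax": 7,"ay": 0,"az": 0,"fingers": 0},
    {"tx": 0.004,"ty": 0.02,"tz": -0.024,"ax": 14,"ay": 0,"az": 0,"fingers": 0},
    {"tx": 0.004,"ty": 0.03,"tz": -0.036,"ax": 21,"ay": 0,"az": 0,"fingers": 0},
    {"tx": 0.004,"ty": 0.04,"tz": -0.048,"ax": 28,"ay": 0,"az": 0,"fingers": 0},
    {"tx": 0.004,"ty": 0.05,"tz": -0.06,"ax": 35,"ay": 0,"az": 0,"fingers": 0},
    {"tx": 0.004,"ty": 0.06,"tz": -0.072,"ax": 42,"ay": 0,"az": 0,"fingers": 0},
    {"tx": 0.004,"ty": 0.07,"tz": -0.084,"ax": 49,"ay": 0,"az": 0,"fingers": 0},
    {"tx": 0.004,"ty": 0.08,"tz": -0.096,"ax": 56,"ay": 0,"az": 0,"fingers": 0},
    {"tx": 0.004,"ty": 0.09,"tz": -0.108,"ax": 63,"ay": 0,"az": 0,"fingers": 0},
    {"tx": 0.004,"ty": 0.1,"tz": -0.12,"ax": 70,"ay": 0,"az": 0,"fingers": 0},
    {"tx": 0.004,"ty": 0.11,"tz": -0.132,"ax": 77,"ay": 0,"az": 0,"fingers": 0},
    {"tx": 0.004,"ty": 0.112,"tz": -0.136,"ax": 84,"ay": 0,"az": 0,"fingers": 0},
    {"tx": 0.004,"ty": 0.112,"tz": -0.136,"ax": 90,"ay": 0.3,"az": 0.3,"fingers": 0},
    {"tx": 0.004,"ty": 0.112,"tz": -0.136,"ax": 90,"ay": 0.3,"az": 0.3,"fingers": 0},
    {"tx": 0.004,"ty": 0.112,"tz": -0.136,"ax": 90,"ay": 0.3,"az": 0.3,"fingers": 0},
    {"tx": 0.004,"ty": 0.112,"tz": -0.136,"ax": 90,"ay": 0.3,"az": 0.3,"fingers": 0}
  ]
}}

```text
time: 7.7
eef_pos: [0.5368, -0.2061, 0.1141]
orientation: [0.705, 0.055, 0.705, -0.055]
ft_force: [-0.3, -0.1, 0.2]
grip_width: 0.088
```

```bash
python3 -c "
from h import *
plan((0,-114),.022,0)"
```

```text
t [81.2 20.8  0.5] rot [ 0.22  0.02 -0.03] k 0
t [81.2 20.8  0.5] rot [-179.78    0.04    0.04] k 180
tool z dir in base deg 0.22 tip in base [  -0.4349 -134.8893] ztip 0.10314886479290233 q7 -0.08673853734525017 F [-0.3158 -0.0671  0.1704] t 7.7
```

Emit:
{"fn": "step_arm", "kwargs": {
  "increments": [
    {"tx": 0.03,"ty": 0,"tz": 0,"ax": 0.2,"ay": 0,"az": 0,"fingers": 0},
    {"tx": 0.06,"ty": 0,"tz": 0,"ax": 0.2,"ay": 0,"az": 0,"fingers": 0},
    {"tx": 0.075,"ty": 0,"tz": 0,"ax": 0.2,"ay": 0,"az": 0,"fingers": 0},
    {"tx": 0.081,"ty": 0,"tz": 0,"ax": 0.2,"ay": 0,"az": 0,"fingers": 0},
    {"tx": 0.081,"ty": 0.005,"tz": 0,"ax": 0.2,"ay": 0,"az": 0,"fingers": 0},
    {"tx": 0.081,"ty": 0.01,"tz": 0,"ax": 0.2,"ay": 0,"az": 0,"fingers": 0},
    {"tx": 0.081,"ty": 0.014,"tz": 0,"ax": 0.2,"ay": 0,"az": 0,"fingers": 0},
    {"tx": 0.081,"ty": 0.016,"tz": 0,"ax": 0.2,"ay": 0,"az": 0,"fingers": 0},
    {"tx": 0.081,"ty": 0.017,"tz": 0,"ax": 0.2,"ay": 0,"az": 0,"fingers": 0},
    {"tx": 0.081,"ty": 0.018,"tz": 0,"ax": 0.2,"ay": 0,"az": 0,"fingers": 0},
    {"tx": 0.081,"ty": 0.019,"tz": 0,"ax": 0.2,"ay": 0,"az": 0,"fingers": 0},
    {"tx": 0.081,"ty": 0.02,"tz": 0,"ax": 0.2,"ay": 0,"az": 0,"fingers": 0},
    {"tx": 0.081,"ty": 0.0205,"tz": 0,"ax": 0.2,"ay": 0,"az": 0,"fingers": 0},
    {"tx": 0.081,"ty": 0.021,"tz": 0,"ax": 0.2,"ay": 0,"az": 0,"fingers": 0},
    {"tx": 0.081,"ty": 0.021,"tz": 0,"ax": 0.2,"ay": 0,"az": 0,"fingers": 0}
  ]
}}

```text
time: 8.95
eef_pos: [0.5401, -0.1857, 0.0333]
orientation: [0.705, 0.056, 0.705, -0.056]
ft_force: [-0.4, -3.6, 2.5]
grip_width: 0.088
```

```bash
python3 -c "
from h import *
plan((0,-114),.022,0)
snap('t3')"
```

```text
t [0.3 0.3 0.4] rot [-0.    0.04 -0.  ] k 0
t [0.3 0.3 0.4] rot [180.    -0.01  -0.06] k 180
tool z dir in base deg -0.0 tip in base [  -0.3753 -114.2505] ztip 0.022277950124156874 q7 -0.1709869078606423 F [-0.3564 -3.6261  2.4921] t 8.95
```

View pics/t3.png

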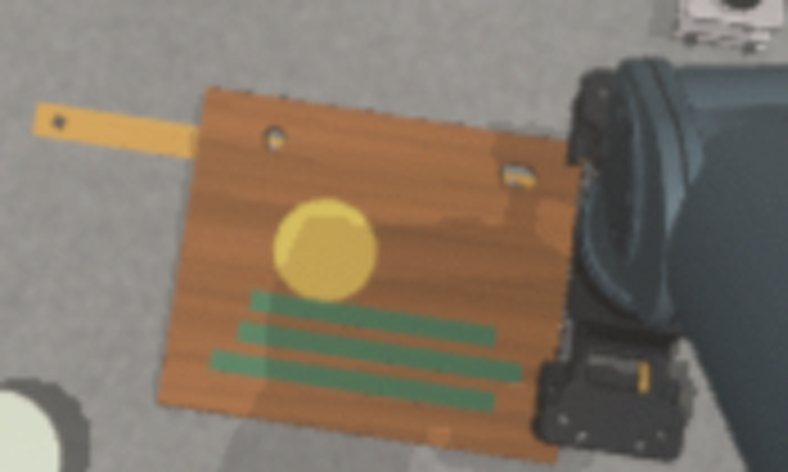

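FL (205,87), NL (158,403), NR (557,463), hole (274,137), slot (517,175): the panel has moved about 5 crop px to the left.

```bash
python3 -c "
from h import *
pan([[205,87],[557,463],[158,403],[274,137],[517,175]],[0,2,3,4,5],.05)"
```

```text
resid px [[0.1, -0.2], [-0.1, 0.0], [-0.1, 0.2], [0.0, 0.2], [0.1, -0.3]]
panel in base [-8.2317  0.2021] yaw 0.155598325131216
hole minus pin [6.59 0.37]
slot minus pin [6.94 0.37]
```

Emit:
{"fn": "step_arm", "kwargs": {
  "increments": [
    {"tx": 0,"ty": -0.01,"tz": 0,"ax": 0,"ay": 0,"az": 0,"fingers": 0},
    {"tx": -0.01,"ty": -0.02,"tz": 0,"ax": 0,"ay": 0,"az": 0,"fingers": 0},
    {"tx": -0.05,"ty": -0.02,"tz": 0,"ax": 0,"ay": 0,"az": 0,"fingers": 0},
    {"tx": -0.08,"ty": -0.02,"tz": 0,"ax": 0,"ay": 0,"az": 0,"fingers": 0},
    {"tx": -0.08,"ty": -0.02,"tz": 0,"ax": 0,"ay": 0,"az": 0,"fingers": 0}
  ]
}}

```text
time: 9.42
eef_pos: [0.5402, -0.2075, 0.1191]
orientation: [0.708, 0.056, 0.702, -0.057]
ft_force: [0.8, -0.3, 0.2]
grip_width: 0.0883
```

```bash
python3 -c "
from h import *
plan((110,0),.103,90)"
```

```text
t [  6.  135.8 106.7] rot [-90.07   0.38   0.47] k 0
t [  6.  135.8 106.7] rot [89.93  0.47 -0.38] k 180
tool z dir in base deg -0.07 tip in base [   3.0973 -135.6789] ztip 0.10811870828017249 q7 -0.09134364248633366 F [ 0.8064 -0.3479  0.2461] t 9.4167
```

Y and yaw are now within 0.4 mm and 0.2°. About 6.7 mm remains towards the robot, so I go to the far edge.

Emit:
{"fn": "step_arm", "kwargs": {
  "increments": [
    {"tx": 0.005,"ty": 0.01,"tz": 0.008,"ax": -7,"ay": 0,"az": 0,"fingers": 0},
    {"tx": 0.005,"ty": 0.02,"tz": 0.016,"ax": -14,"ay": 0,"az": 0,"fingers": 0},
    {"tx": 0.005,"ty": 0.03,"tz": 0.024,"ax": -21,"ay": 0,"az": 0,"fingers": 0},
    {"tx": 0.005,"ty": 0.04,"tz": 0.032,"ax": -28,"ay": 0,"az": 0,"fingers": 0},
    {"tx": 0.005,"ty": 0.05,"tz": 0.04,"ax": -35,"ay": 0,"az": 0,"fingers": 0},
    {"tx": 0.005,"ty": 0.06,"tz": 0.048,"ax": -42,"ay": 0,"az": 0,"fingers": 0},
    {"tx": 0.005,"ty": 0.075,"tz": 0.06,"ax": -49,"ay": 0,"az": 0,"fingers": 0},
    {"tx": 0.005,"ty": 0.09,"tz": 0.072,"ax": -56,"ay": 0,"az": 0,"fingers": 0},
    {"tx": 0.005,"ty": 0.105,"tz": 0.084,"ax": -63,"ay": 0,"az": 0,"fingers": 0},
    {"tx": 0.005,"ty": 0.12,"tz": 0.095,"ax": -70,"ay": 0,"az": 0,"fingers": 0},
    {"tx": 0.005,"ty": 0.13,"tz": 0.103,"ax": -77,"ay": 0,"az": 0,"fingers": 0},
    {"tx": 0.005,"ty": 0.136,"tz": 0.108,"ax": -84,"ay": 0,"az": 0,"fingers": 0},
    {"tx": 0.005,"ty": 0.136,"tz": 0.108,"ax": -90,"ay": 0,"az": 0,"fingers": 0},
    {"tx": 0.005,"ty": 0.136,"tz": 0.108,"ax": -90.3,"ay": 0.3,"az": 0.4,"fingers": 0},
    {"tx": 0.005,"ty": 0.136,"tz": 0.108,"ax": -90.3,"ay": 0.3,"az": 0.4,"fingers": 0},
    {"tx": 0.005,"ty": 0.136,"tz": 0.108,"ax": -90.3,"ay": 0.3,"az": 0.4,"fingers": 0}
  ]
}}

```text
time: 10.75
eef_pos: [0.6682, -0.0915, 0.1148]
orientation: [0.538, -0.459, 0.538, 0.458]
ft_force: [0.3, -0.2, -0.0]
grip_width: 0.0881
```

```bash
python3 -c "
from h import *
plan((88,0),.022,90)"
```

```text
t [81.8 23.2  0.9] rot [-0.01 -0.01  0.06] k 0
t [81.8 23.2  0.9] rot [179.99   0.09   0.02] k 180
tool z dir in base deg 89.99 tip in base [111.1625  -0.8907] ztip 0.10380866869018474 q7 1.0675089327696423 F [ 0.2801 -0.2246 -0.0302] t 10.75
```

Emit:
{"fn": "step_arm", "kwargs": {
  "increments": [
    {"tx": 0.03,"ty": 0,"tz": 0,"ax": 0,"ay": 0,"az": 0,"fingers": 0},
    {"tx": 0.06,"ty": 0,"tz": 0,"ax": 0,"ay": 0,"az": 0,"fingers": 0},
    {"tx": 0.076,"ty": 0,"tz": 0,"ax": 0,"ay": 0,"az": 0,"fingers": 0},
    {"tx": 0.082,"ty": 0,"tz": 0,"ax": 0,"ay": 0,"az": 0,"fingers": 0},
    {"tx": 0.082,"ty": 0.006,"tz": 0,"ax": 0,"ay": 0,"az": 0,"fingers": 0},
    {"tx": 0.082,"ty": 0.012,"tz": 0,"ax": 0,"ay": 0,"az": 0,"fingers": 0},
    {"tx": 0.082,"ty": 0.018,"tz": 0,"ax": 0,"ay": 0,"az": 0,"fingers": 0},
    {"tx": 0.082,"ty": 0.021,"tz": 0,"ax": 0,"ay": 0,"az": 0,"fingers": 0},
    {"tx": 0.082,"ty": 0.023,"tz": 0,"ax": 0,"ay": 0,"az": 0,"fingers": 0},
    {"tx": 0.082,"ty": 0.024,"tz": 0,"ax": 0,"ay": 0,"az": 0,"fingers": 0},
    {"tx": 0.082,"ty": 0.025,"tz": 0,"ax": 0,"ay": 0,"az": 0,"fingers": 0},
    {"tx": 0.082,"ty": 0.026,"tz": 0,"ax": 0,"ay": 0,"az": 0,"fingers": 0},
    {"tx": 0.082,"ty": 0.027,"tz": 0,"ax": 0,"ay": 0,"az": 0,"fingers": 0},
    {"tx": 0.082,"ty": 0.028,"tz": 0,"ax": 0,"ay": 0,"az": 0,"fingers": 0},
    {"tx": 0.082,"ty": 0.0285,"tz": 0,"ax": 0,"ay": 0,"az": 0,"fingers": 0},
    {"tx": 0.082,"ty": 0.029,"tz": 0,"ax": 0,"ay": 0,"az": 0,"fingers": 0},
    {"tx": 0.082,"ty": 0.029,"tz": 0,"ax": 0,"ay": 0,"az": 0,"fingers": 0}
  ]
}}

```text
time: 12.17
eef_pos: [0.6396, -0.0869, 0.0327]
orientation: [0.538, -0.459, 0.538, 0.458]
ft_force: [0.1, -0.0, -0.2]
grip_width: 0.0879
```

```bash
python3 -c "
from h import *
plan((81,0),.022,90)
snap('t4')"
```

```text
t [-0.3  1.1  0.9] rot [-0.01 -0.01  0.05] k 0
t [-0.3  1.1  0.9] rot [179.99   0.08   0.02] k 180
tool z dir in base deg 89.99 tip in base [82.1361 -0.9013] ztip 0.021713200076373434 q7 0.9912533502733559 F [ 0.1074 -0.0459 -0.1838] t 12.1667
```

View pics/t4.png

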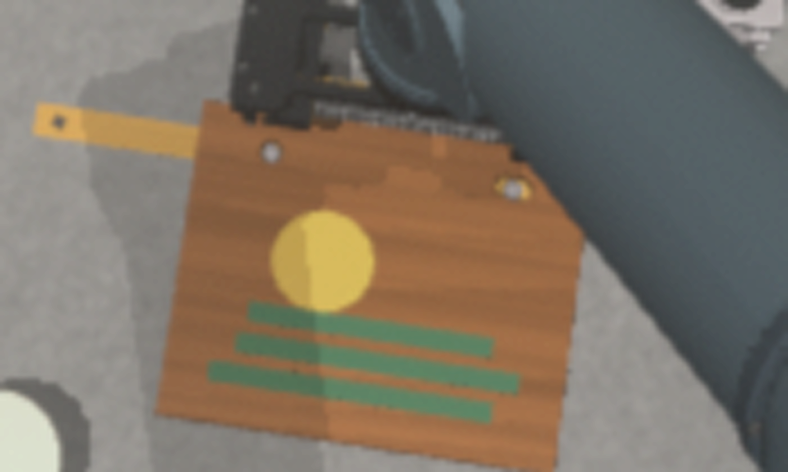

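The grey pin heads now fill the hole (271,152) and sit mid-slot (513,189), and the contact force is zero, so the panel seems to have dropped. I'll back off, rise clear and check.

Emit:
{"fn": "step_arm", "kwargs": {
  "increments": [
    {"tx": 0,"ty": -0.008,"tz": 0,"ax": 0,"ay": 0,"az": 0,"fingers": 0},
    {"tx": -0.01,"ty": -0.018,"tz": 0,"ax": 0,"ay": 0,"az": 0,"fingers": 0},
    {"tx": -0.05,"ty": -0.02,"tz": 0,"ax": 0,"ay": 0,"az": 0,"fingers": 0},
    {"tx": -0.09,"ty": -0.02,"tz": 0,"ax": 0,"ay": 0,"az": 0,"fingers": 0},
    {"tx": -0.12,"ty": -0.02,"tz": -0.03,"ax": 0,"ay": 0,"az": 0,"fingers": 0},
    {"tx": -0.15,"ty": -0.02,"tz": -0.06,"ax": 0,"ay": 0,"az": 0,"fingers": 0},
    {"tx": -0.17,"ty": -0.02,"tz": -0.09,"ax": 0,"ay": 0,"az": 0,"fingers": 0},
    {"tx": -0.19,"ty": -0.02,"tz": -0.13,"ax": 0,"ay": 0,"az": 0,"fingers": 0},
    {"tx": -0.2,"ty": -0.02,"tz": -0.17,"ax": 0,"ay": 0,"az": 0,"fingers": 0},
    {"tx": -0.2,"ty": -0.02,"tz": -0.21,"ax": 0,"ay": 0,"az": 0,"fingers": 0},
    {"tx": -0.2,"ty": -0.02,"tz": -0.25,"ax": 0,"ay": 0,"az": 0,"fingers": 0},
    {"tx": -0.2,"ty": -0.02,"tz": -0.28,"ax": 0,"ay": 0,"az": 0,"fingers": 0},
    {"tx": -0.2,"ty": -0.02,"tz": -0.28,"ax": 0,"ay": 0,"az": 0,"fingers": 0},
    {"tx": -0.2,"ty": -0.02,"tz": -0.28,"ax": 0,"ay": 0,"az": 0,"fingers": 0}
  ]
}}

```text
time: 13.38
eef_pos: [0.6139, -0.3692, 0.2323]
orientation: [0.539, -0.458, 0.539, 0.457]
ft_force: [0.8, 1.9, 0.1]
grip_width: 0.088
```

Run:
```python
from h import *
from station import cams
snap('t5')
t=cv2.imread('pics/t5.png')
b=cams.get_image("side")["color"]; cv2.imwrite("pics/s5full.png",b)
s=cv2.convertScaleAbs(cv2.resize(b[170:265,270:410],None,fx=5.5,fy=5.5,interpolation=cv2.INTER_CUBIC),alpha=1.6)
cv2.imwrite("pics/s5.png",s)
a=cams.get_image("top")["color"];a0=cv2.imread("pics/top0.png")
cv2.imwrite("pics/t5full.png",a)
```

View pics/t5.png

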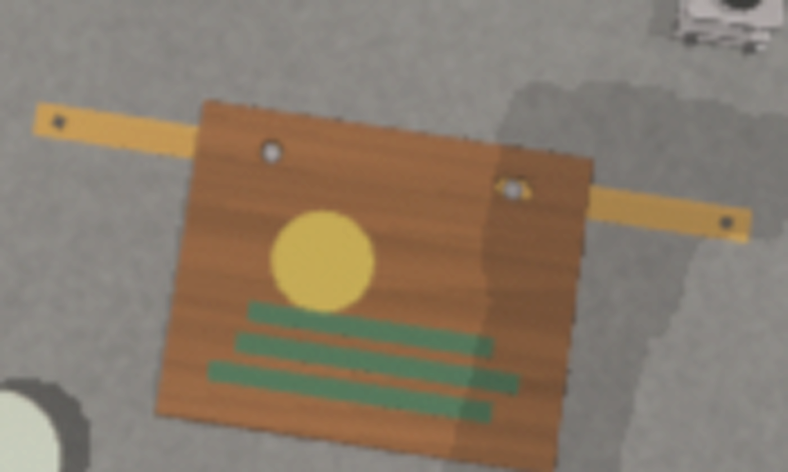

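View pics/s5.png

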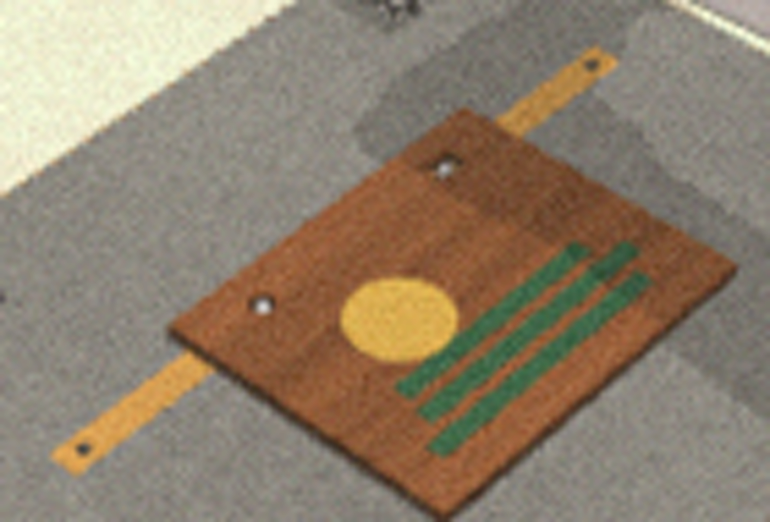

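Both views show the pins centred in the hole and slot, with the panel square to the tabs and an even, thin edge shadow. Last, a numeric check of fit, flatness and bystanders.

Run:
```python
from h import *
from station import cams
for pitch in(0,.02,.04): print(pitch); pan([[203,100],[593,159],[156,413],[271,152],[513,188]],[0,1,3,4,5],pitch)
# side view: shift of seated-panel prediction, free z offset; own calibration offset removed via tab ends
d=cams.get_image("side");Ks=d["mtx"];Cs=d["cam_to_world"]
def ps(P):
    p=(P-Cs[:3,3])@Cs[:3,:3]*[1,-1,-1]@Ks.T; return p[:,:2]/p[:,2:]
def W(pts): return np.array([[*toworld(B,q[:2]),q[2]/1000] for q in pts])
u=lambda v:uncrop(v,270,170,5.5)
tab=ps(W([[48,177,18],[48,-177,18]]))-u([[84,450],[592,65]])
off=tab.mean(0);print("tab-screw resid px (approx screw place)",tab.round(2).tolist())
pc=[[70,105],[70,-105],[-100,-105],[-100,105]]
for z in(26,28,30,34): print(z,(ps(W([[*q,z] for q in pc]))-off-u([[170,327],[463,109],[737,268],[445,511]])).round(2).tolist())
a=cv2.imread("pics/top0.png",0);b=cv2.imread("pics/t5full.png",0);s0=cv2.imread("pics/side0.png",0);s5=cv2.imread("pics/s5full.png",0)
for n,A,Bi,(x,y,w,h) in(("squeegee",a,b,(160,145,85,125)),("pot",a,b,(240,262,45,45)),("weight",a,b,(395,290,42,42)),("spatula",s0,s5,(385,150,85,50)),("weight side",s0,s5,(415,190,42,36))):
    t=A[y:y+h,x:x+w];r=cv2.matchTemplate(Bi[y-12:y+h+12,x-12:x+w+12],t,cv2.TM_CCOEFF_NORMED);m=cv2.minMaxLoc(r);print(n,"shift px",m[3][0]-12,m[3][1]-12,"score",round(m[1],3))
```

```text
0
resid px [[0.0, -0.0], [0.1, -0.1], [-0.3, 0.3], [0.1, -0.2], [0.2, -0.1]]
panel in base [-14.5978   0.6885] yaw -0.005397892439323332
hole minus pin [0.41 0.68]
slot minus pin [0.4  0.68]
0.02
resid px [[-0.1, -0.1], [0.3, -0.1], [-0.5, 0.5], [0.0, -0.2], [0.2, -0.1]]
panel in base [-15.0007   0.8613] yaw -0.035970881052079635
hole minus pin [0.04 0.82]
slot minus pin [-0.04  0.82]
0.04
resid px [[-0.1, -0.2], [0.4, -0.2], [-0.6, 0.7], [-0.0, -0.3], [0.3, -0.1]]
panel in base [-15.3857   1.0305] yaw -0.061425846190944225
hole minus pin [-0.32  0.96]
slot minus pin [-0.46  0.96]
tab-screw resid px (approx screw place) [[1.07, -1.57], [-0.64, -0.03]]
26 [[-0.37, -0.41], [0.25, -0.56], [0.28, -0.78], [0.17, 0.65]]
28 [[-0.41, -0.96], [0.28, -1.11], [0.36, -1.34], [0.19, 0.1]]
30 [[-0.46, -1.52], [0.3, -1.66], [0.45, -1.89], [0.21, -0.45]]
34 [[-0.54, -2.63], [0.35, -2.78], [0.62, -3.01], [0.26, -1.55]]
squeegee shift px 0 0 score 1.0
pot shift px 0 0 score 1.0
weight shift px 0 0 score 0.998
spatula shift px 0 0 score 0.687
weight side shift px 0 0 score 0.989
```

All checks agree with a seated panel: the flat model fits best, the offset is about 0.8 mm (within the 1 mm hole clearance), and the bystanders haven't moved. The spatula score is low because the arm's shadow falls there. The arm was never near it at low height. Handing in.

```bash
python3 -c "
from station import workorder;print(workorder.job_done())"
```

```text
the job is handed in; nothing more can be done
None
```

The panel is seated on both register pins, and I handed the job in at about 13.5 s of the 58 s allowed. No verdict came back.

I pushed with the open fingers, first on the right edge, then the far edge, then the right edge again. A slow final push on the far edge dropped the hole and slot over their pins. I then lifted the arm clear.

**Last checks:**
- **Position:** the hole is about 0.4 mm (x) and 0.7 mm (y) off its pin, and the slot is the same. The yaw error is about 0°.
- **Flatness:** the panel looks flat. A flat pose fits the top view best, and the side view fits a top face at 26 mm (seated height) best. The side view is only good to about 1–2 mm in height, because its tab-screw reference points disagreed by up to 1.6 px.
- **Contact:** the force on the fingers read about zero at the end of the final push.
- **Bystanders:** the squeegee, ink pot and weight showed no shift in the images. The spatula also matched at zero shift, but with a weak score of 0.69, probably because the arm or its shadow was in that part of the side view. I did not check it again.

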